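# Put the whisk battery on charge

## Task

Put the battery pack of the cordless whisk on charge: plug it into the socket of the charging dock, fully home so that its case sits flat on the socket block, and let go of it. The socket block may stand anywhere along its slide, so feel for the hole and do not force it; leave the nozzle, sugar shaker and vanilla jar where they stand.

Things in the scene. Friction and masses are not known exactly. Their poses are not given: they have to be found in the camera images.
- battery: Loose battery pack, 0.2 kg, standing on its plug. White case 60 (x) x 44 (y) x 66 mm; under it a centred grey plug 34 (x) x 20 (y) mm, 22 mm long, its last 3 mm 31 x 17. Origin: centre of the plug's lower end, z up (case z = 22 to 88 mm, gauge panel to 89). Fits the socket either way round (half turn). Grasp the case across its 44 mm (along y) at z = 55 to 75 mm.
- dock: Fixed white charging dock, 104 (x) x 170 (y) mm, rails and end caps 30 mm high. Origin: centre of its underside, z up. Between its rails slides a grey socket block 68 (x) x 120 (y) mm along the dock's y, stiffly (12 N), 13 mm to either side of the middle; its position is not reported. Battery fully home: its origin 14 mm above the dock's origin.
- nozzle_0: Bystander: steel piping nozzle, a cone 27 mm wide and 46 mm high, standing on its wide end; origin at the centre of its underside.
- sugar_shaker: Bystander: sugar shaker 44 mm wide and 90 mm high, standing; origin at the centre of its underside.
- vanilla_jar: Bystander: spice jar 44 mm wide and 105 mm high, standing; origin at the centre of its underside.
- slide_mid (a point): Middle of the slide, fixed to the dock (on its z axis, 36 mm up, same axes), level with the socket block's flat top. The upright socket hole in the middle of the block is at x = 0 and y between -13 and 13 mm from here: 36 (x) x 22 (y) mm, 24 mm deep, 1.5 mm chamfer at the mouth, 1 mm play each side of the plug. The rest of the block's top is closed.
Things that resemble listed ones, but are neither listed nor needed, are in the scene too. What is shaped like the battery but orange or yellow is not meant.

How it is judged:
By the outcome, as a careful person would: the job done as asked, in the order asked, and still so for the second after the job is handed in, with the robot touching nothing.
It also fails if it takes over 72 s, if anything falls off the work surface, if the arm or the gripper's body presses on something with over 40 N, if the wrist force passes 120 N, or if a joint passes its speed limit or range.

## Robot

A 6-joint arm with a two-finger parallel gripper is mounted at the origin on the work surface; the furniture and walls round the work are solid. World frame = base frame: x ahead of the robot, y to its left, z up, the work surface at z = 0. Lengths are in m, angles in rad, forces in N, time in s.
With the tool pointing down it reaches from about 0.225 to 0.725 m from the base axis. Payload 3.1 kg.
Tool frame: the origin (TCP) lies midway between the tips of the shut fingers; the grasp point (between the pads) lies 19 mm behind it; z points along the fingers, y is the line along which they close (so a half turn about z gives the same grasp; the last joint's range is limited). The gripper opens to 85 mm and grips with 20 to 120 N. Pads are 22 mm wide; open, the fingers measure 114 mm over their backs; the gripper's body (76 mm by 85 mm) begins 54 mm behind the grasp point. The pads swing forward as they close: fully open they stand 13 mm farther back than shut.
Start: joints at [1.064, 0.048, 0.099, 1.622, 0, 1.443], TCP at [0.194, 0.488, 0.231] pointing down, gripper open.
Joint ranges: [-2.91, 2.91], [-0.99, 1.94], [-1.21, 1.42], [-2.12, 2.29], [-1.49, 1.47], [-3.14, 3.14]. Speed limits (rad/s): [2.79, 2.79, 3.14, 3.14, 3.14, 3.14].

## Interface

Orientations are given as a unit quaternion [x, y, z, w].
In Python, from plant import manip, optics, workorder, finder gives the robot as it stands. The module is installed in compiled form; this text tells all that it offers.
- The arm moves only by the tool play_rows, never from a script. Its argument "motion" is a list of rows, each a list of 3 entries, a list of its own where there are three numbers: the shift along the tool's x, y, z scaled (see below), then the turn, a rotation vector about the tool's x, y, z scaled (see below), then the finger opening in mm, from 0 to 85.4. A call has 1 to 20 rows; each row shifts and turns the commanded pose from where the row before left it, along the tool's axes as they then stand; what a row does not reach is not made up. The controller multiplies each number of a shift by 25 mm and each number of a turn by 6 degrees. A row lasts 1/8 s, in which the tool goes at most 62.5 mm and 10.7 degrees, less where a joint would pass 70% of its speed; a pose out of reach is approached as far as the arm can. A call with a number of a shift or a turn outside -1 to 1 is refused whole. A call with a gripper value outside its range is refused whole. The fingers move at their own pace and stop on an object; "force" is the grip in N (left out, the last holds). Time passes only in rows, so rows that do not move let the fingers close. It gives the time, the measured TCP pose, the force, the opening and the grip force at its end, in the units of the state.
- manip.observe(): the state, without advancing time (a new reading comes with each control period).
- optics.get_image(name): name is "scene" or "top"; returns a dict with "pixels" (384x512x3 uint8, red, green, blue), "range_z" (384x512 float32, m along the optical axis (not along the pixel's ray), 0 where there is no reading), "intrinsics" (3x3 intrinsics, pixels), "position" and "rotation" of the camera in the world. Camera axes: x right, y down, z forward; pixel columns grow to the right and rows downward; lengths in m; the calibration is good to about 2 mm. A picture is of the moment at which its call begins.
- workorder.sign_off(): hands the job in; it is judged then, once.
Trained networks look in a picture, given as the dict that the camera call returned (one of the last four; its "shot" number tells which), for a name from the list of things; names that differ only in an ending like _2 or _b are one class to them, and where a whole thing is asked for, a point or a joint stands for the part that bears it (a point fixed in the world has none). Each returns a list of dicts, best first, with "score" (0 to 1); they miss things now and then, are a little off and sometimes report something else, mostly with a low value. They report only what shows in the picture. A call takes as long as a camera call. They do not tell look-alikes from the thing itself.
- finder.boxes_of(picture, label): "location" ([row, column] in pixels, amid what is visible of it).
- finder.landmark_of(picture, label): "location" ([row, column] in pixels: a listed point, or the origin of a listed thing).
The state is a dict: "time_s": time; "joint_positions": joint angles; "joint_vel": joint speeds; "joint_efforts": joint torques, N m; "eef_pos": TCP position; "tool_rot": TCP orientation; "contact_force": force on the tool from outside, world axes, zero at the start; "wrist_torque": the same for the moment, N m; "width": opening from 0.0 (shut) to 1.0 (fully open); "grip_force": force on a finger pad.
Only numpy, scipy, OpenCV 4.12 (cv2) and the standard library are available. Lean on these libraries where they do the work, as an engineer would, in place of code of your own. Each camera call takes 0.05 s, during which the arm holds its last target. There are 200 camera calls.

## Working session

There is one attempt and no reset: what is moved stays moved. The work goes in short steps, Python scripts to look and compute and a tool call to move; the robot and the scene stay as the last step left them, time stands still between calls to the robot, and variables do not carry over. Pictures are saved under pics/ and viewed, at most 10 in all, crops included, and the job is handed in when it is done.

Besides the shell and the picture viewer there is one more tool, called as a command line: name --argument value ..., lists and objects as JSON in quotes. play_rows: Moves the arm, as the interface text tells. Shifts and turns lie within -1 to 1; 1 stands for 25 mm of shift or 6 degrees of turn. Its arguments: {"type":"object","properties":{"motion":{"type":"array","items":{"type":"array"}},"force":{"type":"number"}},"required":["motion"]}

```bash
mkdir -p pics; cat > h.py <<'E'
import numpy as np, cv2
from plant import manip, optics, workorder, finder
def world(p,rc):
    r,c=int(round(rc[0])),int(round(rc[1])); w=p["range_z"][max(r-2,0):r+3,max(c-2,0):c+3]; w=w[w>0]
    if w.size==0: return None
    z=np.median(w); K=np.array(p["intrinsics"])
    v=np.array([(rc[1]-K[0,2])/K[0,0]*z,(rc[0]-K[1,2])/K[1,1]*z,z])
    return np.array(p["rotation"])@v+np.array(p["position"])
def cloud(p):
    K=np.array(p["intrinsics"]); z=p["range_z"].astype(float); r,c=np.indices(z.shape)
    v=np.stack([(c-K[0,2])/K[0,0]*z,(r-K[1,2])/K[1,1]*z,z],-1)
    return v@np.array(p["rotation"]).T+np.array(p["position"])
def proj(p,w):
    v=(np.asarray(w)-p["position"])@np.array(p["rotation"]); K=np.array(p["intrinsics"])
    return [K[1,1]*v[1]/v[2]+K[1,2],K[0,0]*v[0]/v[2]+K[0,2]]
def save(p,n,crop=None,s=1):
    im=cv2.cvtColor(p["pixels"],cv2.COLOR_RGB2BGR)
    if crop: im=im[crop[0]:crop[1],crop[2]:crop[3]]
    cv2.imwrite("pics/"+n,cv2.resize(im,None,fx=s,fy=s,interpolation=cv2.INTER_CUBIC))
E
cat > a.py <<'E'
from h import *
np.set_printoptions(precision=4,suppress=True)
for n in ["scene","top"]:
    p=optics.get_image(n); save(p,n+"0.png"); print(n,p["position"],np.array(p["rotation"]).tolist())
    for l in ["battery","dock","nozzle_0","sugar_shaker","vanilla_jar","slide_mid"]:
        for f in (finder.boxes_of,finder.landmark_of):
            try:
              for d in f(p,l)[:4]: print(l,f.__name__,round(d["score"],2),np.round(d["location"],1),world(p,d["location"]))
            except Exception as e: print(l,e)
s=manip.observe();print(s)
E
python3 a.py
```

```text
scene [0.3253 0.65   0.7224] [-0.2120011256624971, 0.9042591527624039, -0.3616677638989043, 0.08103910117727103]
battery matmul: Input operand 1 has a mismatch in its core dimension 0, with gufunc signature (n?,k),(k,m?)->(n?,m?) (size 3 is different from 4)
battery matmul: Input operand 1 has a mismatch in its core dimension 0, with gufunc signature (n?,k),(k,m?)->(n?,m?) (size 3 is different from 4)
dock matmul: Input operand 1 has a mismatch in its core dimension 0, with gufunc signature (n?,k),(k,m?)->(n?,m?) (size 3 is different from 4)
dock matmul: Input operand 1 has a mismatch in its core dimension 0, with gufunc signature (n?,k),(k,m?)->(n?,m?) (size 3 is different from 4)
nozzle_0 matmul: Input operand 1 has a mismatch in its core dimension 0, with gufunc signature (n?,k),(k,m?)->(n?,m?) (size 3 is different from 4)
nozzle_0 matmul: Input operand 1 has a mismatch in its core dimension 0, with gufunc signature (n?,k),(k,m?)->(n?,m?) (size 3 is different from 4)
sugar_shaker matmul: Input operand 1 has a mismatch in its core dimension 0, with gufunc signature (n?,k),(k,m?)->(
[... 2332 characters left out ...]
->(n?,m?) (size 3 is different from 4)
slide_mid matmul: Input operand 1 has a mismatch in its core dimension 0, with gufunc signature (n?,k),(k,m?)->(n?,m?) (size 3 is different from 4)
{'time_s': 1.3, 'joint_positions': array([ 1.0642,  0.048 ,  0.0992,  1.622 , -0.    ,  1.443 ]), 'joint_vel': array([ 0.0003,  0.0019, -0.0006, -0.0003, -0.0014, -0.0004]), 'joint_efforts': array([  0.0006, -33.8645,  32.0154,   0.0015,  -0.    ,  -0.    ]), 'eef_pos': array([0.1941, 0.4877, 0.2313]), 'tool_rot': array([ 0.1883,  0.9821, -0.    ,  0.    ]), 'contact_force': array([ 0.8577, -0.0928, -1.3226]), 'wrist_torque': array([-0.0328,  0.0029, -0.0367]), 'grip_force': 0.0, 'width': 0.9962976964910143}
```

```bash
sed -i 's/^import numpy.*/&\nfrom scipy.spatial.transform import Rotation as R/; s/np.array(p\["rotation"\])/R.from_quat(p["rotation"]).as_matrix()/' h.py
sed -i 's/,np.array(p\["rotation"\]).tolist()//; /manip.observe/d' a.py; python3 a.py
```

```text
scene [0.3253 0.65   0.7224]
battery call 0.84 [237.  216.3] [0.6038 0.2467 0.087 ]
battery call 0.73 [269.2 325.8] [0.4026 0.2217 0.0852]
battery call 0.64 [305.9 290.2] [0.4294 0.3135 0.0871]
battery call 0.58 [251.2 272.4] [0.5011 0.2263 0.0819]
battery call 0.97 [254.2 217.8] [0.6003 0.2526 0.0432]
battery call 0.9 [265.6 270.6] [0.503  0.2269 0.036 ]
battery call 0.86 [325.8 288.9] [0.4243 0.3238 0.0419]
battery call 0.85 [284.1 322.1] [0.4029 0.225  0.0419]
dock call 0.69 [142.1 346.9] [ 0.4885 -0.1767  0.034 ]
dock call 0.72 [143.8 343.7] [ 0.4932 -0.166   0.0351]
nozzle_0 call 0.74 [116.4 241.2] [ 0.7436 -0.1148  0.0659]
nozzle_0 call 0.52 [185.2 285.7] [0.569  0.0046 0.0145]
nozzle_0 call 0.45 [185.3 285. ] [0.5707 0.0045 0.0133]
sugar_shaker call 0.86 [169.6 198.8] [0.7471 0.0797 0.0508]
sugar_shaker call 0.69 [182.2 202.3] [0.7419 0.0796 0.0135]
vanilla_jar call 0.61 [117.7 241.5] [ 0.7434 -0.1158  0.0613]
vanilla_jar call 0.59 [133.  240.9] [ 0.7451 -0.1136  0.0142]
slide_mid call 0.83 [145.3 347.9] [ 0.4823 -0.1649  0.0354]
slide_mid call 0.71 [137.4 346.3] [ 0.4972 -0.2
[... 539 characters left out ...]
all 0.57 [125.9 336. ] [ 0.742  -0.141   0.1069]
dock call 0.88 [227.5 354.8] [ 0.5006 -0.1959  0.0138]
nozzle_0 call 0.73 [219.7 194.3] [0.5151 0.2057 0.0887]
nozzle_0 call 0.65 [202.2 277.9] [0.5672 0.0007 0.0158]
nozzle_0 call 0.65 [200.6 280. ] [ 0.5694 -0.0043  0.0288]
sugar_shaker call 0.51 [128.1 257.1] [0.7453 0.0529 0.0842]
sugar_shaker call 0.62 [132.  257.2] [0.7405 0.0529 0.067 ]
vanilla_jar call 0.87 [128.2 335.3] [ 0.7366 -0.1393  0.1057]
vanilla_jar call 0.26 [227.7 355.3] [ 0.5001 -0.1972  0.0137]
vanilla_jar call 0.77 [133.3 333.6] [ 0.7298 -0.138   0.0855]
slide_mid call 0.71 [227.9 358.5] [ 0.4989 -0.2039  0.0206]
slide_mid call 0.94 [227.1 359.5] [ 0.4996 -0.2034  0.0354]
```

View pics/scene0.png

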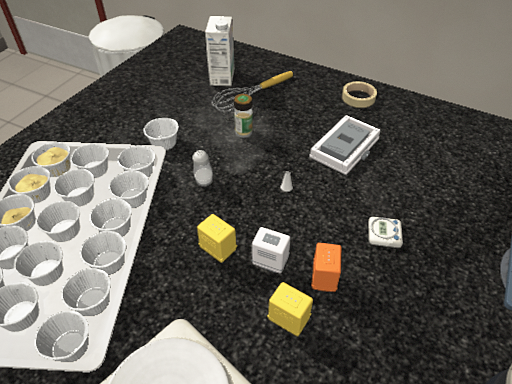

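View pics/top0.png

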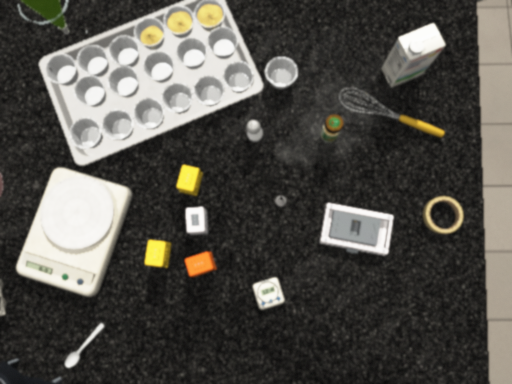

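White battery at scene (250,271) / top (220,196); look-alikes: yellow at scene (238,216) and (308,290), orange at (267,327) — rejected by colour. Dock at scene (143,345) / top (230,356). Next fit poses and one close crop.

```bash
cat > b.py <<'E'
from h import *
np.set_printoptions(precision=4,suppress=True)
ims={}
for n in ["top","scene"]:
    p=optics.get_image(n); ims[n]=p; C=cloud(p).reshape(-1,3); rgb=p["pixels"].reshape(-1,3).astype(int)
    def near(c,r): return np.hypot(C[:,0]-c[0],C[:,1]-c[1])<r
    def rect(m,t):
        (c,s,a)=cv2.minAreaRect((C[m,:2]*1000).astype(np.float32)); print(n,t,m.sum(),"c",np.round(c,1),"s",np.round(s,1),"a",round(a,1),"z",np.median(C[m,2]))
    sat=rgb.max(1)-rgb.min(1)
    b=near((.512,.205),.05)&(sat<50)
    rect(b&(C[:,2]>.082),"bat top"); rect(b&(C[:,2]>.03),"bat all")
    d=near((.495,-.195),.13)
    rect(d&(C[:,2]>.0315)&(C[:,2]<.045),"block top"); rect(d&(C[:,2]>.018)&(C[:,2]<.045),"dock")
    h=near((.4975,-.2),.035)&(C[:,2]<.030)&(C[:,2]>.005)
    rect(h,"hole"); print("hole mean",C[h].mean(0))
    dk=near((.4975,-.2),.035)&(rgb.mean(1)<75); print("dark",dk.sum()); rect(dk,"dark")
    for l,c in [("noz",(.569,0)),("shk",(.745,.06)),("jar",(.742,-.125))]:
        m=near(c,.06)&(C[:,2]>.015); rect(m,l)
t=ims["top"]["pixels"]; s=ims["scene"]["pixels"]
z=lambda im,a:cv2.resize(im[a[0]:a[1],a[2]:a[3]],(400,400),interpolation=cv2.INTER_CUBIC)
q=np.vstack([np.hstack([z(t,(185,265,155,235)),z(t,(190,270,317,397))])])
q2=np.hstack([z(s,(205,295,225,315)),z(s,(100,190,300,390))])
cv2.imwrite("pics/c1.png",cv2.resize(cv2.cvtColor(np.vstack([q,q2]),cv2.COLOR_RGB2BGR),(600,600)))
E
python3 b.py
```

```text
top bat top 444 c [516.2 205.3] s [60.1 43.9] a 4.4 z 0.08810450383611157
top bat all 535 c [516.2 204.9] s [60.2 45. ] a 4.2 z 0.08749110533672755
top block top 1472 c [ 497.9 -196.5] s [168.1  98.8] a 78.4 z 0.03635003606659526
top dock 2265 c [ 498.7 -197.2] s [171.  102.2] a 78.7 z 0.03411757787406833
top hole 128 c [ 491.2 -191. ] s [26.4 55.6] a 87.3 z 0.0138856109972052
hole mean [ 0.4987 -0.1947  0.0156]
dark 0
top dark 0 c [0. 0.] s [0. 0.] a 0.0 z nan
top noz 44 c [571.5  -5.3] s [19.5 17.4] a 72.9 z 0.030272344576686816
top shk 278 c [748.8  62. ] s [41.2 36.9] a 65.7 z 0.07459978631716191
top jar 430 c [ 751.  -136.2] s [43.3 43.9] a 27.1 z 0.10332188710871926
scene bat top 659 c [512.8 206.3] s [60.  44.6] a 2.6 z 0.08698280102426414
scene bat all 1253 c [513. 207.] s [60.7 46.1] a 3.7 z 0.08364103492657315
scene block top 865 c [ 495.6 -188.9] s [153.7  85.6] a 80.3 z 0.0350186892807024
scene dock 1943 c [ 494.6 -195.5] s [172.9 101.7] a 78.7 z 0.03014063480754603
scene hole 64 c [ 498.3 -202.4] s [32.7 12.1] a 5.8 z 0.023153645026462943
hole mean [ 0.4993 -0.2026  0.0229]
dark 3
scene dark 3 c [ 513.7 -200.2] s [10.6  0.1] a 84.3 z 0.02918611119652803
scene noz 97 c [569.9  -3.2] s [18.1 17.3] a 53.3 z 0.030257764212103133
scene shk 512 c [745.3  68.8] s [40.  31.1] a 20.7 z 0.05585326051578521
scene jar 665 c [ 748.3 -133.5] s [43.7 45. ] a 63.5 z 0.07332243480364375
  return _methods._mean(a, axis=axis, dtype=dtype,
  ret = ret.dtype.type(ret / rcount)
```

View pics/c1.png

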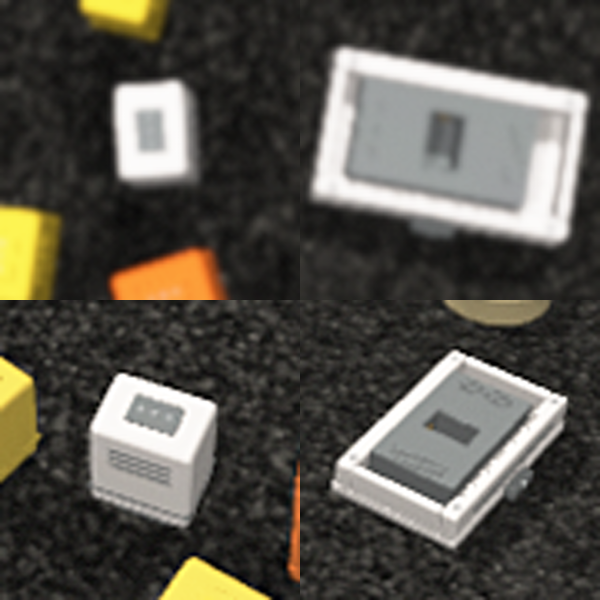

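The crop shows the white battery (top px (220,196)) with a free space around it, and the dock with its block shifted toward +y (left in the top view), the socket hole being dark near the top px (226,356). Measuring the block and hole by colour at z=36 mm.

```bash
cat > hole.py <<'E'
from h import *
np.set_printoptions(precision=4,suppress=True)
def plane(p,z):
    K=np.array(p["intrinsics"]); r,c=np.indices((384,512))
    v=np.stack([(c-K[0,2])/K[0,0],(r-K[1,2])/K[1,1],np.ones(r.shape)],-1)@R.from_quat(p["rotation"]).as_matrix().T
    o=np.array(p["position"]); return o+v*((z-o[2])/v[...,2])[...,None]
def run(dc,yaw):
  for n in dc:
    p=optics.get_image(n); P=plane(p,.036); C=cloud(p); g=cv2.cvtColor(p["pixels"],cv2.COLOR_RGB2GRAY).astype(float)
    a=np.radians(yaw); d=(P[...,:2]-dc[n])*1000; u=d@[np.cos(a),np.sin(a)]; v=d@[-np.sin(a),np.cos(a)]
    # profiles
    uu,vv=np.meshgrid(np.arange(-48,49,3),np.arange(-84,85,3))
    def prof(mask_axis,lim,other,rng,step=2):
        out=[]
        for t in np.arange(-rng,rng+1,step):
            m=(abs(mask_axis-t)<=step/2+.5)&(abs(other-lim[0])<lim[1]); out.append((int(t),int(np.mean(g[m])) if m.any() else -1, round(float(np.median(C[m][:,2])*1000),0) if m.any() else -1))
        return out
    print(n,"along v, |u|<8 (hole)",[x[:2] for x in prof(v,(0,8),u,84)])
    print(" |u-25|<4 (block)",[x[:2] for x in prof(v,(25,4),u,84)])
    print(" along u, v hole",[x[:2] for x in prof(u,(5,5),v,50)])
run({"top":np.array([.4987,-.1972]),"scene":np.array([.4946,-.1955])},-11.3)
s=manip.observe(); Rt=R.from_quat(s["tool_rot"])*R.from_rotvec([0,0,np.radians(-25.7)])
print(s["time_s"],Rt.as_matrix(),"shift units",Rt.inv().apply(np.array([.5145,.206,.14])-s["eef_pos"])/.025)
E
python3 hole.py
```

```text
top along v, |u|<8 (hole) [(-84, 180), (-82, 223), (-80, 240), (-78, 236), (-76, 209), (-74, 196), (-72, 215), (-70, 240), (-68, 248), (-66, 249), (-64, 248), (-62, 244), (-60, 241), (-58, 236), (-56, 223), (-54, 201), (-52, 175), (-50, 161), (-48, 157), (-46, 155), (-44, 155), (-42, 156), (-40, 158), (-38, 159), (-36, 159), (-34, 160), (-32, 160), (-30, 161), (-28, 161), (-26, 161), (-24, 161), (-22, 161), (-20, 160), (-18, 160), (-16, 161), (-14, 160), (-12, 158), (-10, 152), (-8, 140), (-6, 118), (-4, 97), (-2, 90), (0, 96), (2, 104), (4, 107), (6, 104), (8, 99), (10, 91), (12, 91), (14, 98), (16, 116), (18, 139), (20, 152), (22, 159), (24, 160), (26, 161), (28, 161), (30, 161), (32, 161), (34, 161), (36, 161), (38, 161), (40, 161), (42, 161), (44, 161), (46, 161), (48, 159), (50, 157), (52, 157), (54, 159), (56, 160), (58, 160), (60, 157), (62, 151), (64, 145), (66, 152), (68, 187), (70, 223), (72, 238), (74, 239), (76, 239), (78, 241), (80, 244), (82, 242), (84, 222)]
 |u-25|<4 (block) [(-84, 175), (-82, 229), (-80, 241), (-78, 229), (-76, 206), (-74, 177), (-72, 172), (-70, 195
[... 3416 characters left out ...]
]
 along u, v hole [(-50, 230), (-48, 253), (-46, 253), (-44, 249), (-42, 222), (-40, 175), (-38, 97), (-36, 73), (-34, 95), (-32, 133), (-30, 153), (-28, 153), (-26, 151), (-24, 151), (-22, 152), (-20, 152), (-18, 136), (-16, 94), (-14, 85), (-12, 89), (-10, 88), (-8, 86), (-6, 88), (-4, 92), (-2, 91), (0, 88), (2, 90), (4, 91), (6, 89), (8, 91), (10, 90), (12, 89), (14, 84), (16, 77), (18, 98), (20, 134), (22, 154), (24, 156), (26, 151), (28, 150), (30, 148), (32, 142), (34, 162), (36, 231), (38, 253), (40, 253), (42, 255), (44, 250), (46, 238), (48, 68), (50, 32)]
2.8 [[-0.9976 -0.0697 -0.    ]
 [-0.0697  0.9976  0.    ]
 [-0.      0.     -1.    ]] shift units [-11.9969 -12.1366   3.653 ]
```

play_rows --motion '[[[0, 0, 0], [0, 0, -1], 85], [[0, 0, 0], [0, 0, -1], 85], [[0, 0, 0], [0, 0, -1], 85], [[0, 0, 0], [0, 0, -1], 85], [[0, 0, 0], [0, 0, -0.28], 85], [[-1, -1, 0], [0, 0, 0], 85], [[-1, -1, 0], [0, 0, 0], 85], [[-1, -1, 0], [0, 0, 0], 85], [[-1, -1, 0], [0, 0, 0], 85], [[-1, -1, 0.4], [0, 0, 0], 85], [[-1, -1, 0.4], [0, 0, 0], 85], [[-1, -1, 0.4], [0, 0, 0], 85], [[-1, -1, 0.4], [0, 0, 0], 85], [[-1, -1, 0.4], [0, 0, 0], 85], [[-1, -1, 0.4], [0, 0, 0], 85], [[-1, -1, 0.4], [0, 0, 0], 85], [[-1, -1.1, 0.4], [0, 0, 0], 85]]'

```text
refused, shift out of range in row 17
```

play_rows --motion '[[[0, 0, 0], [0, 0, -1], 85], [[0, 0, 0], [0, 0, -1], 85], [[0, 0, 0], [0, 0, -1], 85], [[0, 0, 0], [0, 0, -1], 85], [[0, 0, 0], [0, 0, -0.28], 85], [[-1, -1, 0], [0, 0, 0], 85], [[-1, -1, 0], [0, 0, 0], 85], [[-1, -1, 0], [0, 0, 0], 85], [[-1, -1, 0], [0, 0, 0], 85], [[-1, -1, 0.4], [0, 0, 0], 85], [[-1, -1, 0.4], [0, 0, 0], 85], [[-1, -1, 0.4], [0, 0, 0], 85], [[-1, -1, 0.4], [0, 0, 0], 85], [[-1, -1, 0.4], [0, 0, 0], 85], [[-1, -1, 0.4], [0, 0, 0], 85], [[-1, -1, 0.4], [0, 0, 0], 85], [[-1, -1, 0.4], [0, 0, 0], 85], [[0, -0.14, 0.4], [0, 0, 0], 85], [[0, 0, 0], [0, 0, 0], 85]]'

```text
time_s: 5.18
eef_pos: [0.5133, 0.2056, 0.14]
tool_rot: [-0.034, 0.999, -0.0, -0.002]
contact_force: [-0.1, 0.7, -0.1]
width: 0.996
grip_force: 0.0
```

```bash
cat > t.py <<'E'
from h import *
import sys
np.set_printoptions(precision=4,suppress=True)
p=optics.get_image("scene"); q=optics.get_image("top")
a=p["pixels"][180:310,190:363]; b=q["pixels"][165:295,120:293]
f=lambda x:cv2.resize(x,(400,300),interpolation=cv2.INTER_CUBIC)
cv2.imwrite("pics/g1.png",cv2.cvtColor(np.vstack([f(a),f(b)]),cv2.COLOR_RGB2BGR))
s=manip.observe(); Rt=R.from_quat(s["tool_rot"])
print(s["time_s"],s["eef_pos"],s["tool_rot"],Rt.as_matrix(),"shift",Rt.inv().apply(np.array([.5145,.206,.044])-s["eef_pos"])/.025)
E
python3 t.py
```

```text
5.275 [0.5138 0.2064 0.1415] [-0.035   0.9994  0.0002 -0.0002] [[-0.9975 -0.07   -0.0004]
 [-0.07    0.9975  0.0003]
 [ 0.0003  0.0003 -1.    ]] shift [-0.0279 -0.0207  3.8993]
```

View pics/g1.png

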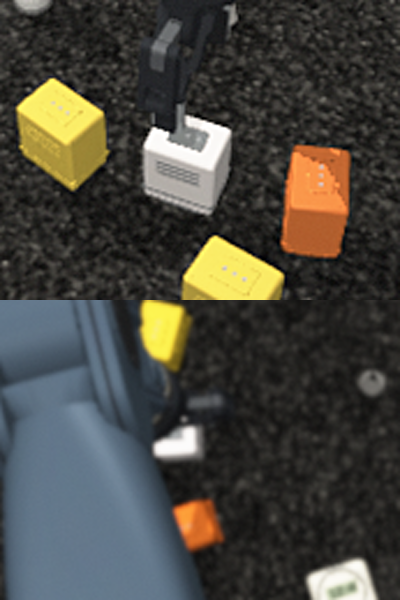

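The gripper stands straight above the white battery with a finger on each side (scene crop: front finger at (165,110), battery at (187,165)); descend and close.

play_rows --motion '[[[-0.03, 0, 0.8], [0, 0, 0], 85], [[0, 0, 0.8], [0, 0, 0], 85], [[0, 0, 0.8], [0, 0, 0], 85], [[0, 0, 0.8], [0, 0, 0], 85], [[0, 0, 0.65], [0, 0, 0], 85], [[0, 0, 0], [0, 0, 0], 85], [[0, 0, 0], [0, 0, 0], 40], [[0, 0, 0], [0, 0, 0], 40], [[0, 0, 0], [0, 0, 0], 40], [[0, 0, 0], [0, 0, 0], 40], [[0, 0, 0], [0, 0, 0], 40], [[0, 0, 0], [0, 0, 0], 40], [[0, 0, 0], [0, 0, 0], 40], [[0, 0, 0], [0, 0, 0], 40]]' --force 60

```text
time_s: 7.02
eef_pos: [0.5163, 0.2063, 0.0464]
tool_rot: [-0.035, 0.999, 0.0, 0.001]
contact_force: [0.0, 0.9, 5.7]
width: 0.51
grip_force: 61.8
```

play_rows --motion '[[[0, 0, -0.4], [0, 0, 0], 40], [[0, 0, -0.8], [0, 0, 0], 40], [[0, 0, -1], [0, 0, 0], 40], [[0, 0, -1], [0, 0, 0], 40], [[0, 0, -1], [0, 0, 0], 40], [[0, 0, 0], [0, 0, 0.85], 40], [[0, 0, 0], [0, 0, 0.85], 40], [[0, 0, 0], [0, 0, 0.85], 40], [[0, 0, 0], [0, 0, 0], 40]]'

```text
time_s: 8.15
eef_pos: [0.5143, 0.2055, 0.1489]
tool_rot: [0.098, 0.995, -0.001, -0.001]
contact_force: [0.7, -0.1, -1.9]
width: 0.509
grip_force: 61.2
```

```bash
cat > m.py <<'E'
from h import *
import sys
np.set_printoptions(precision=4,suppress=True)
t=np.array(eval(sys.argv[1]))
s=manip.observe(); Rt=R.from_quat(s["tool_rot"])
print(s["time_s"],s["eef_pos"],s["tool_rot"],s["contact_force"],"euler",Rt.as_euler("xyz",degrees=True),"yaxis deg",np.degrees(np.arctan2(*Rt.apply([0,1,0])[[1,0]])),s["width"],s["grip_force"])
print("shift",Rt.inv().apply(t-s["eef_pos"])/.025)
E
python3 m.py "[.4997,-.1896,.145]"
```

```text
8.15 [0.5143 0.2055 0.1489] [ 0.0982  0.9952 -0.0006 -0.0013] [ 0.6584 -0.0977 -1.8663] euler [-179.9146   -0.1447  168.727 ] yaxis deg 78.72718446263892 0.5086349185868719 61.172107458114624
shift [ -2.5169 -15.6116   0.1719]
```

play_rows --motion '[[[-0.15, -0.5, 0], [0, 0, 0], 40], [[-0.15, -1, 0], [0, 0, 0], 40], [[-0.15, -1, 0], [0, 0, 0], 40], [[-0.15, -1, 0], [0, 0, 0], 40], [[-0.15, -1, 0], [0, 0, 0], 40], [[-0.15, -1, 0], [0, 0, 0], 40], [[-0.15, -1, 0], [0, 0, 0], 40], [[-0.15, -1, 0], [0, 0, 0], 40], [[-0.15, -1, 0], [0, 0, 0], 40], [[-0.15, -1, 0], [0, 0, 0], 40], [[-0.15, -1, 0], [0, 0, 0], 40], [[-0.15, -1, 0], [0, 0, 0], 40], [[-0.15, -1, 0], [0, 0, 0], 40], [[-0.15, -1, 0], [0, 0, 0], 40], [[-0.2, -1, 0], [0, 0, 0], 40], [[-0.2, -1, 0.2], [0, 0, 0], 40], [[0, -0.1, 0.7], [0, 0, 0], 40], [[0, 0, 0.6], [0, 0, 0], 40], [[0, 0, 0], [0, 0, 0], 40], [[0, 0, 0], [0, 0, 0], 40]]'

```text
time_s: 10.65
eef_pos: [0.4998, -0.1881, 0.1124]
tool_rot: [0.098, 0.995, 0.0, -0.0]
contact_force: [-0.1, -0.6, -2.3]
width: 0.508
grip_force: 61.7
```

```bash
cat > v.py <<'E'
from h import *
import sys
p=optics.get_image("scene"); q=optics.get_image("top")
a=p["pixels"][85:185,290:410]; b=q["pixels"][180:280,300:420]
f=lambda x:cv2.resize(x,(600,500),interpolation=cv2.INTER_CUBIC)
cv2.imwrite("pics/"+sys.argv[1],cv2.cvtColor(f(a),cv2.COLOR_RGB2BGR))
C=cloud(p).reshape(-1,3); T=manip.observe()["eef_pos"]; rgb=p["pixels"].reshape(-1,3).astype(int)
zb=T[2]-.046
m=(np.hypot(C[:,0]-T[0],C[:,1]-T[1])<.05)&(C[:,2]>zb+.018)&(C[:,2]<zb+.092)&(rgb.min(1)>110)
c,s,an=cv2.minAreaRect((C[m,:2]*1000).astype(np.float32)); print("bat",c,s,an,m.sum(),"zmin/max",np.percentile(C[m,2],[1,99]))
np.save("c.npy",C[m])
E
python3 v.py d1.png;python3 m.py "[.4997,-.1896,.10]"
```

```text
bat (493.90289306640625, -184.67788696289062) (54.04582977294922, 60.12814712524414) 68.0291748046875 658 zmin/max [0.0898892  0.15549156]
10.75 [ 0.5005 -0.1885  0.1133] [ 0.0981  0.9952 -0.0002  0.0006] [-0.1802 -0.0611 -2.6281] euler [-179.9802    0.07    168.7373] yaxis deg 78.73729974878806 0.5048471464077834 61.6586709022522
shift [ 0.0215 -0.0489  0.5314]
```

View pics/d1.png

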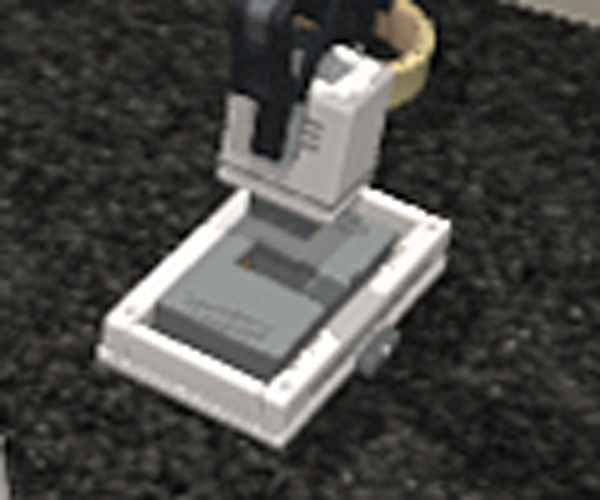

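```bash
cat > f.py <<'E'
from h import *
np.set_printoptions(precision=1,suppress=True)
C=np.load("c.npy"); a=np.radians(-11.3)
o=np.array([.4973,-.1873])  # hole per scene cam
d=(C[:,:2]-o)*1000; u=d@[np.cos(a),np.sin(a)]; v=d@[-np.sin(a),np.cos(a)]; z=C[:,2]
b=(z>.095)&(z<.14)
h,e=np.histogram(v[b],np.arange(-40,40,1)); print("v",[(int(e[i]),int(h[i])) for i in range(len(h)) if h[i]>8])
h,e=np.histogram(u[b],np.arange(-40,40,1)); print("u",[(int(e[i]),int(h[i])) for i in range(len(h)) if h[i]>8])
print(u[b].min(),u[b].max())
t=z>.152; print("top",np.percentile(u[t],[2,98]),np.percentile(v[t],[2,98]),t.sum())
E
python3 f.py
```

```text
v [(16, 9), (17, 13), (18, 40), (19, 61), (20, 63), (21, 56), (22, 25), (23, 13)]
u [(-31, 29), (-30, 63), (-29, 13), (-28, 10), (-26, 9), (-20, 9), (-15, 10), (-12, 9), (-9, 11), (-8, 10), (18, 9), (22, 11), (25, 10)]
-31.387693460960687 29.74877486068588
top [-28.1  -1.4] [-19.7  19.5] 115
```

play_rows --motion '[[[-0.015, 0.05, 0.4], [0, 0, 0], 40], [[0, 0, 0.4], [0, 0, 0], 40], [[0, 0, 0.3], [0, 0, 0], 40], [[0, 0, 0.1], [0, 0, 0], 40], [[0, 0, 0], [0, 0, 0], 40], [[0, 0, 0.06], [0, 0, 0], 40], [[0, 0, 0.06], [0, 0, 0], 40], [[0, 0, 0], [0, 0, 0], 40]]'

```text
time_s: 11.75
eef_pos: [0.5011, -0.188, 0.0819]
tool_rot: [0.099, 0.995, -0.0, 0.001]
contact_force: [-3.0, 0.6, 7.4]
width: 0.511
grip_force: 62.9
```

```bash
cat > s.py <<'E'
from h import *
np.set_printoptions(precision=3,suppress=True)
s=manip.observe();T=R.from_quat(s["tool_rot"]);print(s["time_s"],s["eef_pos"],"F tool",T.inv().apply(s["contact_force"]),"M tool",T.inv().apply(s["wrist_torque"]),s["width"])
E
python3 s.py
```

```text
11.75 [ 0.501 -0.188  0.082] F tool [ 3.029  0.042 -7.376] M tool [-0.304  0.847 -0.002] 0.5105280391650379
```

play_rows --motion '[[[0.04, 0, 0], [0, 0, 0], 40], [[0, 0, 0.04], [0, 0, 0], 40], [[0, 0, 0], [0, 0, 0], 40]]'

```text
time_s: 12.12
eef_pos: [0.501, -0.188, 0.0819]
tool_rot: [0.099, 0.995, -0.001, 0.002]
contact_force: [-3.3, 2.2, 9.2]
width: 0.509
grip_force: 63.0
```

```bash
python3 s.py
```

```text
12.125 [ 0.501 -0.188  0.082] F tool [ 3.639  1.522 -9.226] M tool [-0.409  0.778 -0.014] 0.5092286380384445
```

```bash
sed -i 's/zb+.018/zb+.028/' v.py; python3 v.py d2.png; sed -i 's/b=(z>.095)&(z<.14)/b=(z>.065)\&(z<.11)/' f.py; python3 f.py | head -3
```

```text
bat (494.5075378417969, -186.99136352539062) (56.482688903808594, 60.351192474365234) 68.23439025878906 571 zmin/max [0.06456959 0.1247253 ]
v [(17, 11), (18, 22), (19, 51), (20, 75), (21, 54), (22, 28), (23, 14)]
u [(-30, 39), (-29, 55), (-28, 12), (-27, 10), (-24, 11), (-22, 10), (-15, 10)]
-30.156091123533 31.05992930341105Traceback (most recent call last):
  File "f.py", line 10, in <module>
    t=z>.152; print("top",np.percentile(u[t],[2,98]),np.percentile(v[t],[2,98]),t.sum())
                          ~~~~~~~~~~~~~^^^^^^^^^^^^^
    return _quantile_unchecked(
        a, q, axis, out, overwrite_input, method, keepdims, weights)
    return _ureduce(a,
                    func=_quantile_ureduce_func,
    ...<5 lines>...
                    overwrite_input=overwrite_input,
                    method=method)
    r = func(a, **kwargs)
    result = _quantile(arr,
                       quantiles=q,
    ...<2 lines>...
                       out=out,
                       weights=wgt)
    slices_having_nans = np.isnan(arr[-1, ...])
                                  ~~~^^^^^^^^^
IndexError: index -1 is out of bounds for axis 0 with size 0
```

View pics/d2.png

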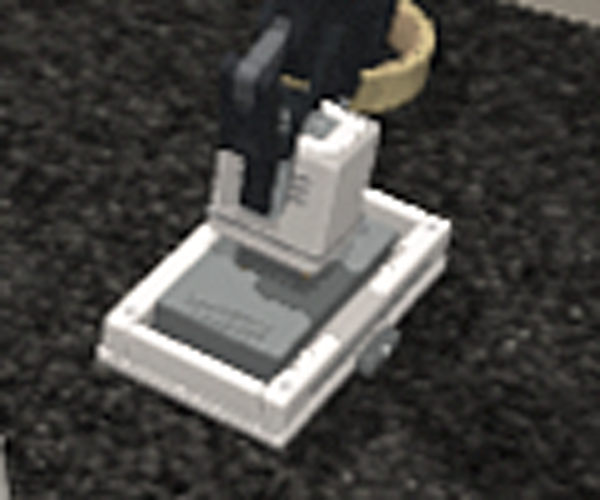

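The plug's lower edge (crop ~(240–308, 250–272)) sits at the mouth of the hole but is not yet in; I'll probe in small offsets, starting with a baseline.

play_rows --motion '[[[0, 0, -0.16], [0, 0, 0], 40], [[0, 0, 0], [0, 0, 0], 40], [[0, 0, 0], [0, 0, 0], 40]]'

```text
time_s: 12.6
eef_pos: [0.4996, -0.1876, 0.0823]
tool_rot: [0.099, 0.995, -0.0, 0.0]
contact_force: [0.3, -0.5, -1.9]
width: 0.511
grip_force: 61.9
```

```bash
python3 s.py
```

```text
12.6 [ 0.5   -0.188  0.082] F tool [-0.43  -0.452  1.947] M tool [ 0.012 -0.069 -0.033] 0.510981476538354
```

play_rows --motion '[[[0, -0.06, 0], [0, 0, 0], 40], [[0, 0, 0.1], [0, 0, 0], 40], [[0, 0, 0.1], [0, 0, 0], 40], [[0, 0, 0], [0, 0, 0], 40]]'

```text
time_s: 13.1
eef_pos: [0.4992, -0.189, 0.079]
tool_rot: [0.099, 0.995, -0.0, 0.0]
contact_force: [-2.3, 0.8, 5.0]
width: 0.507
grip_force: 62.7
```

```bash
python3 s.py
```

```text
13.1 [ 0.499 -0.189  0.079] F tool [ 2.415  0.358 -4.994] M tool [-0.183  0.712 -0.02 ] 0.5070719143818172
```

play_rows --motion '[[[0.04, 0, 0], [0, 0, 0], 40], [[0.04, 0, 0], [0, 0, 0], 40], [[0, 0, 0.06], [0, 0, 0], 40], [[0, 0, 0], [0, 0, 0], 40]]'

```text
time_s: 13.6
eef_pos: [0.4989, -0.189, 0.0789]
tool_rot: [0.099, 0.995, -0.0, 0.002]
contact_force: [-1.4, 0.1, 10.4]
width: 0.503
grip_force: 63.3
```

```bash
python3 s.py
```

```text
13.6 [ 0.499 -0.189  0.079] F tool [  1.335  -0.184 -10.396] M tool [-0.381  0.475  0.03 ] 0.5031444372323285
```

play_rows --motion '[[[0, 0, -0.06], [0, 0, 0], 40], [[0, -0.05, 0], [0, 0, 0], 40], [[0, 0, 0.06], [0, 0, 0], 40], [[0, 0, 0], [0, 0, 0], 40]]'

```text
time_s: 14.1
eef_pos: [0.4984, -0.1901, 0.0764]
tool_rot: [0.099, 0.995, -0.0, 0.002]
contact_force: [4.0, -0.6, -0.6]
width: 0.51
grip_force: 61.9
```

```bash
python3 s.py
```

```text
14.1 [ 0.498 -0.19   0.076] F tool [-3.999  0.23   0.583] M tool [-0.059 -0.879 -0.028] 0.5103688796216408
```

It dropped into the hole (no vertical force). Ease x back and go down.

play_rows --motion '[[[-0.03, 0, 0.08], [0, 0, 0], 40], [[0, 0, 0.1], [0, 0, 0], 40], [[0, 0, 0], [0, 0, 0], 40]]'

```text
time_s: 14.48
eef_pos: [0.4984, -0.1902, 0.0707]
tool_rot: [0.099, 0.995, -0.0, 0.0]
contact_force: [4.5, -1.1, -3.6]
width: 0.509
grip_force: 61.9
```

```bash
python3 s.py
```

```text
14.475 [ 0.498 -0.19   0.071] F tool [-4.649 -0.187  3.648] M tool [ 0.131 -1.44  -0.066] 0.5094971129783966
```

play_rows --motion '[[[-0.03, 0, 0.1], [0, 0, 0], 40], [[-0.02, 0, 0.1], [0, 0, 0], 40], [[0, 0, 0.08], [0, 0, 0], 40], [[0, 0, 0], [0, 0, 0], 40]]'

```text
time_s: 14.98
eef_pos: [0.4986, -0.19, 0.0638]
tool_rot: [0.099, 0.995, 0.0, -0.001]
contact_force: [2.6, -1.5, -2.8]
width: 0.514
grip_force: 62.0
```

```bash
python3 s.py
```

```text
14.975 [ 0.499 -0.19   0.064] F tool [-2.864 -0.952  2.757] M tool [ 0.077 -0.914 -0.005] 0.5135058533353893
```

play_rows --motion '[[[-0.02, 0, 0.08], [0, 0, 0], 40], [[0, 0, 0.06], [0, 0, 0], 40], [[0, 0, 0.04], [0, 0, 0], 40], [[0, 0, 0], [0, 0, 0], 40]]'

```text
time_s: 15.48
eef_pos: [0.4988, -0.19, 0.0605]
tool_rot: [0.099, 0.995, 0.0, -0.001]
contact_force: [-2.3, 2.2, 3.6]
width: 0.509
grip_force: 62.3
```

```bash
python3 s.py
```

```text
15.475 [ 0.499 -0.19   0.061] F tool [ 2.641  1.702 -3.568] M tool [-0.105  0.491  0.056] 0.5092435187083786
```

play_rows --motion '[[[0, 0, 0.05], [0, 0, 0], 40], [[0, 0, 0.04], [0, 0, 0], 40], [[0, 0, 0], [0, 0, 0], 40]]'

```text
time_s: 15.85
eef_pos: [0.4989, -0.19, 0.0605]
tool_rot: [0.099, 0.995, -0.0, -0.0]
contact_force: [-5.6, 3.9, 13.2]
width: 0.509
grip_force: 63.6
```

```bash
python3 s.py
```

```text
15.85 [ 0.499 -0.19   0.06 ] F tool [  6.25    2.678 -13.159] M tool [-0.282  1.307  0.06 ] 0.5091338226251216
```

play_rows --motion '[[[0.02, 0, -0.04], [0, 0, 0], 40], [[0, 0, 0], [0, 0, 0], 60], [[0, 0, 0], [0, 0, 0], 75], [[0, 0, 0], [0, 0, 0], 80], [[0, 0, 0], [0, 0, 0], 80], [[0, 0, 0], [0, 0, 0], 80], [[0, 0, 0], [0, 0, 0], 80], [[0, 0, -0.5], [0, 0, 0], 80], [[0, 0, -1], [0, 0, 0], 80], [[0, 0, -1], [0, 0, 0], 80], [[0, 0, -1], [0, 0, 0], 80], [[0, 0, -1], [0, 0, 0], 80], [[0, 0, -1], [0, 0, 0], 80], [[0, 0, 0], [0, 0, 0], 80]]'

```text
time_s: 17.6
eef_pos: [0.5007, -0.191, 0.1999]
tool_rot: [0.099, 0.995, -0.001, 0.003]
contact_force: [0.2, 0.1, -0.0]
width: 0.938
grip_force: 0.0
```

```bash
python3 s.py; python3 - <<'E'
from h import *
p=optics.get_image("scene"); a=p["pixels"][85:205,260:410]
cv2.imwrite("pics/e.png",cv2.cvtColor(cv2.resize(a,(750,600),interpolation=cv2.INTER_CUBIC),cv2.COLOR_RGB2BGR))
C=cloud(p).reshape(-1,3); m=(np.hypot(C[:,0]-.495,C[:,1]+.19)<.04)&(C[:,2]>.08)&(C[:,2]<.125)
print(np.percentile(C[m,2],[10,50,75,90,95,99]),m.sum(), cv2.minAreaRect((C[m&(C[:,2]>.095),:2]*1000).astype(np.float32)))
E
```

```text
17.6 [ 0.501 -0.191  0.2  ] F tool [-0.13   0.172  0.023] M tool [ 0.017  0.025 -0.027] 0.9382500050394772
[0.08473004 0.0998594  0.10153736 0.10233865 0.10293399 0.10386006] 486 ((495.4349670410156, -189.0391387939453), (45.0211181640625, 61.0021858215332), 81.56730651855469)
```

View pics/e.png

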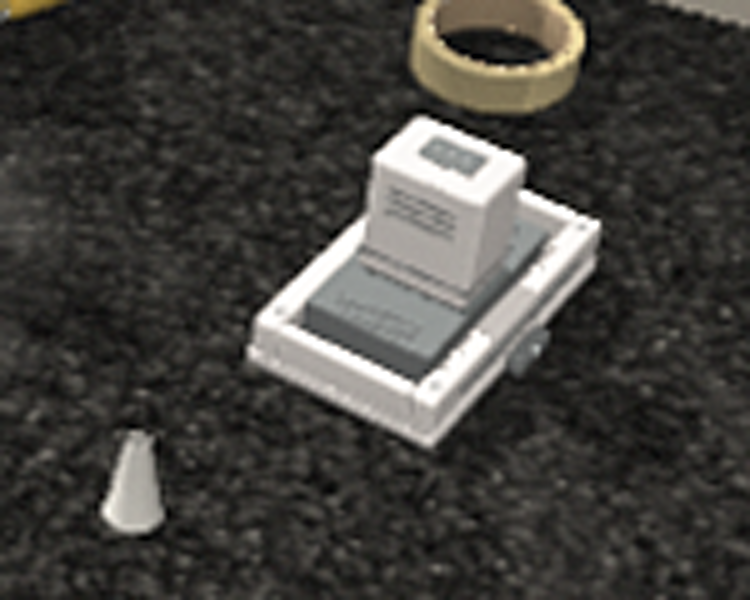

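The battery stands upright with its case flat on the block (crop (440,290)), its top at about 0.102 m as expected; the nozzle at (133,490) is untouched.

```bash
python3 -c "
from plant import workorder; print(workorder.sign_off())"
```

```text
the job is handed in; nothing more can be done
None
```

The white battery pack is plugged into the dock with its case flat on the socket block. The gripper has let go and is clear, the bystanders weren't touched, and the job was handed in at about 18 s; no verdict came back.

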